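# Hold a spring clip open around the edge of a test card

## Task

Press the pedal of the clip dispenser down to its stop so that it pushes the spring clip out, then take the clip by its two tails, squeeze them so that the jaws gape, and carry it to the upright test card. Finish while holding the clip squeezed wide open around the card's near upright edge, about half way up, with one jaw on either side and nothing touching the card, so that a colleague can slip a contact strip in before it is let shut. Do not knock the card, and leave the puck, the tape roll and the weight where they are.

Things in the scene. Friction and masses are not known exactly. Their poses are not given: they have to be found in the camera images.
- dispenser: Fixed grey sheet-metal dispenser on the bench: a chute 72 mm wide inside, 80 outside, open at the near end, walls 30 mm high; 56 mm from that mouth begins a roof 44 mm high, 76 mm long, slotted. Steel pedal along its left (+y) side. Origin on the bench below the roof's front edge; x from mouth to closed back (roughly away from the robot), y to the pedal, z up.
- dispenser_mouth (a point): Bench point in the middle of the mouth; axes as the dispenser's. The clip lies inside on the bench, tails to the mouth (no room for fingers beside them), jaws under the roof. Pressing the pedal to its stop shoves it 70 mm out towards -x: tails clear in the open, jaws between the chute walls and no longer under the roof. Let go, the pusher goes back and the clip stays out.
- pedal (a joint): Pedal angle, rad: 0 at rest (front end up), 0.35 at its lower stop. A spring brings it back; it takes about 3 N to start and 8 N at the stop, pressed at the pressing point.
- pedal_press (a point): Pressing point on the pedal's upper face (steel plate 108 x 50 mm with rubber ribs at the free end), 80 mm from its hinge, which is at the back, 28 mm from its free front end. 32 mm behind the mouth, 75 mm to the +y side of the tunnel's middle, 51 mm above the bench at rest; goes down 28 mm to the stop.
- clip: Loose steel spring clip, 113 mm long, 32 high, about 75 g, lying on its side: two mirrored arms on an upright hinge pin. Origin at the pin, underside; x from pin to jaw tips of the shut clip, z up. Jaws reach 58 mm ahead (+x), flat tails 55 mm back (-x). Frame is fixed to the +y arm: opened, the clip's middle line is turned from x towards -y by half the opening angle.
- clip_tails (a point): Place to squeeze: midway between the tail plates, 37 mm behind the pin, 16 mm above the clip's underside. Shut, the tails spread like a V: 48 mm over their outsides here, 62 mm at their ends. Squeezing them opens the jaws; at full opening they are parallel, 28 mm over the outsides. Plates are 30 mm high, 50 long.
- clip_jaw (a joint): Opening of the clip between its two arms, rad: 0 shut, 0.56 at its stop (jaw tips 32 mm apart). The spring always shuts it; holding it open takes about 8 N on each tail at 37 mm from the pin.
- jaw_tip_a (a point): Inner face of the +y jaw at its tip, 54 mm ahead of the hinge pin, at half the clip's height (16 mm).
- jaw_tip_b (a point): The same on the -y jaw.
- card_stand: Fixed grey plastic stand (60 x 61 x 30 mm) with an upright aluminium test card in its slot: plate 100 mm long, 3 thick, top 105 and bottom edge 6 mm above the bench. Origin on the bench in the card's mid-plane, 45 mm behind its near edge; x along the card, roughly away from the robot, y across, z up. The near 40 mm of the card stick out of the stand, free on both sides.
- card_edge (a point): Middle of the card's near upright edge, 65 mm above the bench; axes as the stand's (x into the card along its plane, y across it, z up).
- puck: Bystander: dark cast puck, diameter 40 mm, 22 mm high. Origin under its centre.
- tape: Bystander: roll of tape lying flat, diameter 64 mm, 18 mm high. Origin under its centre.
- weight: Bystander: brass weight with a knob, diameter 31 mm, 47 mm high. Origin under its centre.
There are look-alikes about, which are no part of the job. What is shaped like the card_stand but blue or green is not meant.

How it is judged:
By the outcome, as a careful person would: the job done as asked, in the order asked, and still so for the second after the job is handed in, while the arm keeps its last pose, push and grip.
It also fails if it takes over 45 s, if anything falls off the work surface, if the arm or the gripper's body presses on something with over 40 N, if the wrist force passes 120 N, or if a joint passes its speed limit or range.

## Robot

A 7-joint arm with a two-finger parallel gripper is mounted at the origin on a cart in front of the work surface, level with it; the furniture and walls round the work are solid. World frame = base frame: x ahead of the robot, y to its left, z up, the work surface at z = 0. Lengths are in m, angles in degrees, forces in N, time in s.
With the tool pointing down it reaches from about 0.425 to 0.875 m from the base axis. Payload 4.7 kg.
Tool frame: the origin (TCP) lies between the finger pads; the fingertips stand 11 mm ahead of it and the grasp point (between the pads) lies 8 mm behind it; z points along the fingers, y is the direction in which the jaws open and shut (so a half turn about z gives the same grasp; the last joint's range is limited). The gripper opens to 87 mm and grips with 3 to 60 N. Pads are 19 mm wide; open, the fingers measure 117 mm over their backs; the gripper's body (75 mm by 190 mm) begins 51 mm behind the grasp point.
Start: joints at [77.412, 18.392, -4.016, 83.108, 1.295, 78.541, -3.26], TCP at [0.151, -0.632, 0.234] pointing down, gripper open.
Joint ranges: [-163.93, 163.93], [-17.29, 119.83], [-79.2, 71.16], [3.27, 140.29], [-89.18, 269.18], [5.43, 117.66], [-154.24, 154.24]. Speed limits (degrees/s): [147.25, 147.25, 180, 180, 180, 180, 180].

## Interface

Orientations are given as [roll, pitch, yaw] about the fixed x, y, z axes, in that order (R = Rz(yaw) Ry(pitch) Rx(roll)).
In Python, from bench import arm gives the robot as it stands.
- The arm moves only by the shell command python3 -m crank 'ROWS' [FORCE]. ROWS is JSON, a list of rows, each a list of 3 entries, a list of its own where there are three numbers: the shift along the tool's x, y, z in cm, then the turn, a rotation vector about the tool's x, y, z in degrees, then the finger opening in cm, from 0 to 8.7. A call has 1 to 12 rows; each row shifts and turns the commanded pose from where the row before left it, along the tool's axes as they then stand; what a row does not reach is not made up. A row lasts 1/10 s, in which the tool goes at most 50 mm and 8.59 degrees, less where a joint would pass 70% of its speed; a pose out of reach is approached as far as the arm can. A call is refused whole if a number of a shift passes 5 or a number of a turn 8.59, either way. A call with a gripper value outside its range is refused whole. The fingers move at their own pace and stop on an object; FORCE is the grip in N (left out, the last holds). Time passes only in rows, so rows that do not move let the fingers close. It gives the time, the measured TCP pose, the force and the opening at its end, in the units of the state.
- arm.get_obs(): the state, without advancing time (a new reading comes with each control period).
- arm.read_camera(name): name is "side" or "top" or "wrist"; returns the picture (384x512x3 uint8, blue, green, red); there is no depth.
- arm.camera_info(name): a dict with "fx", "fy", "cx", "cy" (pixels), "pose" (4x4, takes a point from camera to world coordinates). Camera axes: x right, y up, looking along -z (the intrinsics and any distortion apply to the point x, -y, -z); pixel columns grow to the right and rows downward; lengths in m; the calibration is good to about 2 mm. A picture is of the moment at which its call begins: read the wrist's pose just before it. camera_info takes no time and is no camera call; for the wrist camera it gives the pose at the moment of the call.
- arm.job_done(): hands the job in, once; it reports no verdict.
The state is a dict: "time_s": time; "joint_pos": joint angles; "dq": joint speeds; "joint_torque": joint torques, N m; "ee_pos": TCP position; "tool_rot": TCP orientation; "ft_force": force on the tool from outside, world axes, zero at the start; "torque": the same for the moment, N m; "finger_gap": finger opening in m.
Only numpy, scipy, OpenCV 4.12 (cv2) and the standard library are available. Lean on these libraries where they do the work, as an engineer would, in place of code of your own. Each camera call takes 0.05 s, during which the arm holds its last target.

## Working session

There is one attempt and no reset: what is moved stays moved. The work goes in short steps, Python scripts to look and compute and a shell command to move; the robot and the scene stay as the last step left them, time stands still between calls to the robot, and variables do not carry over. Pictures are saved under pics/ and viewed, and the job is handed in when it is done.

```bash
ls -la; mkdir -p pics; python3 - <<'E'
from bench import arm
import cv2
o=arm.get_obs(); print(o)
for n in ("side","top","wrist"):
    i=arm.camera_info(n); print(n,{k:(v if k!='pose' else None) for k,v in i.items()}); print(i['pose'])
    cv2.imwrite(f'pics/{n}0.png',arm.read_camera(n))
E
```

```text
total 12
drwxr-xr-x  3 agent agent 4096 Dec  7 01:06 .
drwxr-xr-x 23 root  root  4096 Dec  7 01:06 ..
drwxr-xr-x  2 agent agent 4096 Dec  7 01:06 pics
{'time_s': 0.0, 'joint_pos': array([77.41199267, 18.43721593, -4.0139991 , 83.17680515,  1.29686742,
       78.5400033 , -3.26002367]), 'dq': array([-0.09285797, -0.00443814,  0.01092795, -0.00511516, -0.01626547,
        0.01868206,  0.03491523]), 'joint_torque': array([ 9.58043483e-05, -4.91291177e+01, -4.03586654e-01, -3.12522483e+01,
       -6.38216618e-02,  4.37113491e-02,  1.62532306e-04]), 'ee_pos': array([ 0.15038887, -0.63180565,  0.23246552]), 'tool_rot': array([-1.79891318e+02,  8.15551465e-03,  1.33967016e+01]), 'ft_force': array([ 0.00961426,  0.27014904, -0.00949785]), 'torque': array([ 0.05385513, -0.01028053, -0.00733031]), 'finger_gap': 0.0871753990817607}
side {'fx': 357.25466791120135, 'fy': 357.25466791120135, 'cx': 251.64987603195402, 'cy': 193.13186591567347, 'pose': None}
[[ 0.99977702 -0.01172217  0.01756395  0.61508223]
 [ 0.0210138   0.47041426 -0.88219547 -0.88803013]
 [ 0.00207892  0.88236785  0.47055569  0.53048187]
 [ 0.          0.          0.          1.        ]]
top {'fx': 494.1781314129979, 'fy': 494.1781314129979, 'cx': 252.06432256084202, 'cy': 198.32056969265614, 'pose': None}
[[ 0.01496631  0.9985502  -0.05170591  0.53132147]
 [-0.99961311  0.01615466  0.02264186 -0.05044885]
 [ 0.02344432  0.05134704  0.99840565  1.6711624 ]
 [ 0.          0.          0.          1.        ]]
wrist {'fx': 345.30672429517136, 'fy': 345.30672429517136, 'cx': 251.51462058174582, 'cy': 188.1904646597453, 'pose': None}
[[ 0.23147105  0.94204327  0.24284898  0.21649783]
 [-0.97283826  0.22481463  0.05517333 -0.6154788 ]
 [-0.00262034 -0.24902381  0.96849382  0.3826544 ]
 [ 0.          0.          0.          1.        ]]
```

View pics/top0.png

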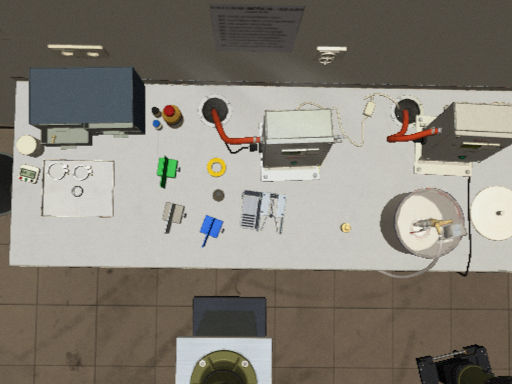

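View pics/side0.png

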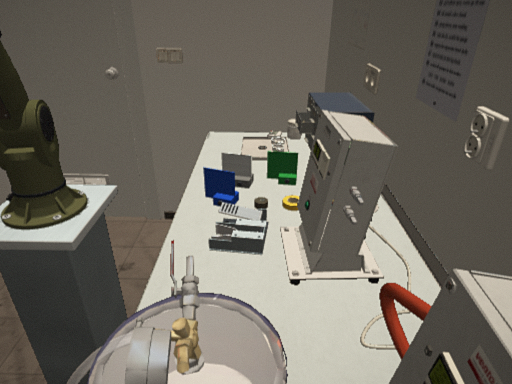

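View pics/wrist0.png

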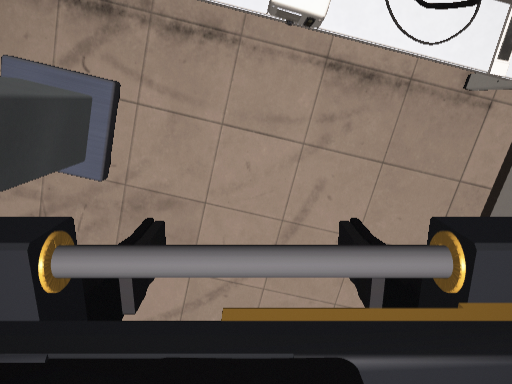

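Top view: the candidates for the stand are blue (211,228), green (168,169) and grey (174,215). The dispenser is at about (263,211), with its pedal on the left at about (252,210). The puck is at (218,195), the tape at (216,168) and the weight at (346,228). By the description I choose the grey stand, and check it in one close crop.

```bash
cat > h.py <<'E'
import numpy as np, cv2
from bench import arm
from scipy.spatial.transform import Rotation as R
def ray(info,u,v):
    d=np.array([(u-info['cx'])/info['fx'],-(v-info['cy'])/info['fy'],-1.])
    P=np.array(info['pose']); return P[:3,3],P[:3,:3]@d
def onz(info,u,v,z):
    o,d=ray(info,u,v); return o+d*(z-o[2])/d[2]
def proj(info,p):
    P=np.array(info['pose']); c=P[:3,:3].T@(np.asarray(p)-P[:3,3])
    return np.array([info['cx']+info['fx']*c[0]/-c[2], info['cy']-info['fy']*c[1]/-c[2]])
E
python3 - <<'E'
from h import *
im=cv2.imread('pics/top0.png'); c=im[150:250,145:300]; cv2.imwrite('pics/topcrop.png',cv2.resize(c,None,fx=5,fy=5,interpolation=cv2.INTER_CUBIC))
im=cv2.imread('pics/side0.png'); c=im[140:260,195:305]; cv2.imwrite('pics/sidecrop.png',cv2.resize(c,None,fx=5,fy=5,interpolation=cv2.INTER_CUBIC))
i=arm.camera_info('top')
for n,u,v,z in [('stand',174,215,.03),('disp',263,211,.044),('pedal',252,210,.05),('puck',218,195,.022),('weight',346,228,.04),('blue',211,228,.03)]: print(n,onz(i,u,v,z))
E
```

```text
stand [0.55688903 0.16980191 0.03      ]
disp [ 0.57433994 -0.12401739  0.044     ]
pedal [ 0.57690013 -0.08757703  0.05      ]
puck [0.62598745 0.02604966 0.022     ]
weight [ 0.52245375 -0.39993988  0.04      ]
blue [0.51576941 0.04678723 0.03      ]
```

View pics/topcrop.png

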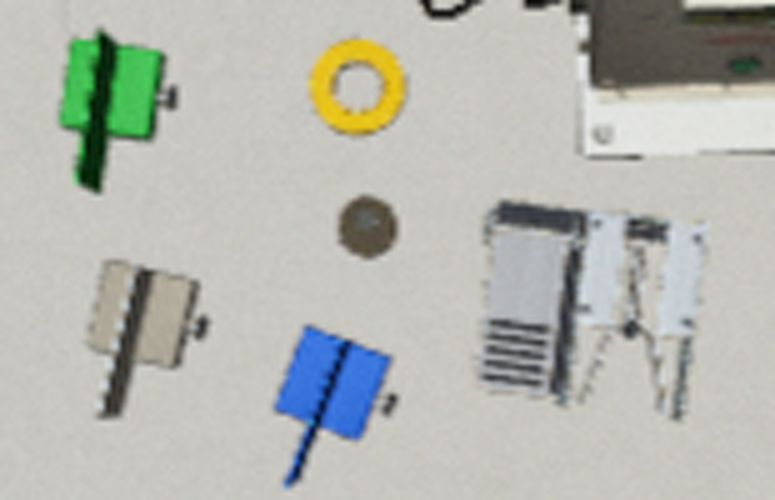

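View pics/sidecrop.png

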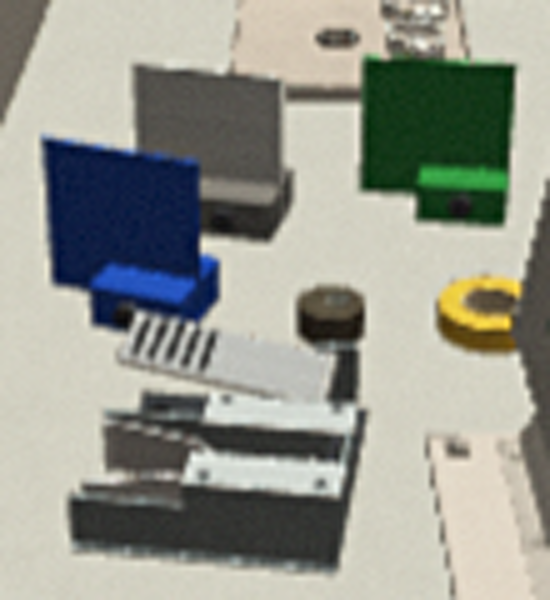

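The crop confirms it: the grey-beige stand, top pixel (174,215), is the right one, and the blue and green ones are look-alikes. The dispenser's mouth faces the robot, with the ribbed pedal on its left. Next I check obstacles and plan the move to a close view.

```bash
python3 - <<'E'
from h import *
t=arm.camera_info('top'); s=arm.camera_info('side')
for n,u,v,z in [('vesselL',383,223,.15),('vesselBot',425,256,.15),('boxbaseFL',263,180,0.01),('boxfrontL',262,166,.25),('cartR',271,337,0),('tableedge',250,268,0)]: print(n,onz(t,u,v,z))
print('side boxbase',onz(s,297,277,.01),onz(s,283,230,.01))
# box top triangulate: side top front-left corner (328,113)-> top cam?
o1,d1=ray(s,305,235)
p=np.array([0.151,-0.632,0.234])
q=np.array([0.53,-0.09,0.30])
a=R.from_euler('xyz',[-180,0,13.4],degrees=True)
print('tool shift cm',a.inv().apply(q-p)*100)
E
```

```text
vesselL [ 0.54019588 -0.49131478  0.15      ]
vesselBot [ 0.44030567 -0.62205303  0.15      ]
boxbaseFL [ 0.67985483 -0.12410732  0.01      ]
boxfrontL [ 0.69895389 -0.11001019  0.25      ]
cartR [ 0.15488233 -0.15858456  0.        ]
tableedge [ 0.38318347 -0.08491748  0.        ]
side boxbase [ 0.70121036 -0.2930251   0.01      ] [ 0.68125497 -0.11347686  0.01      ]
tool shift cm [ 49.42894215 -43.94120706  -6.6       ]
```

```bash
python3 -m crank '[[[3.5,-3.2,-0.6],[0,0,0],8.7],[[3.5,-3.2,-0.6],[0,0,0],8.7],[[3.5,-3.2,-0.6],[0,0,0],8.7],[[3.5,-3.2,-0.6],[0,0,0],8.7],[[3.5,-3.2,-0.6],[0,0,0],8.7],[[3.5,-3.2,-0.6],[0,0,0],8.7],[[3.5,-3.2,-0.6],[0,0,0],8.7],[[3.5,-3.2,-0.6],[0,0,0],8.7],[[3.5,-3.2,-0.6],[0,0,0],8.7],[[3.5,-3.2,-0.6],[0,0,0],8.7],[[3.5,-3.2,-0.6],[0,0,0],8.7]]'
```

```text
time_s: 1.25
ee_pos: [0.4441, -0.1989, 0.2998]
tool_rot: [180.0, 0.0, 13.4]
ft_force: [-0.0, -0.9, 0.8]
finger_gap: 0.0873
```

```bash
python3 -m crank '[[[3.6,-2.9,0],[0,0,0],8.7],[[3.6,-2.9,0],[0,0,0],8.7],[[3.6,-2.9,0],[0,0,0],0],[[0,0,0],[0,0,8.5],0],[[0,0,0],[0,0,8.5],0],[[0,0,0],[0,0,2.4],0],[[0,0,0],[0,0,0],0]]'
python3 - <<'E'
from h import *
i=arm.camera_info('wrist'); im=arm.read_camera('wrist'); import pickle; pickle.dump(i,open('w1.pkl','wb'))
cv2.imwrite('pics/w1.png',im); cv2.imwrite('pics/w1b.png',cv2.resize(im,(800,600),interpolation=cv2.INTER_CUBIC)); print(i['pose'])
E
```

```text
time_s: 1.95
ee_pos: [0.5283, -0.0909, 0.2992]
tool_rot: [-180.0, 0.0, -6.0]
ft_force: [0.1, -0.5, 1.4]
finger_gap: 0.055
[[-0.10452632  0.96299292  0.24843288  0.59586654]
 [-0.99452157 -0.10095057 -0.02712603 -0.09710682]
 [-0.00104273 -0.24990724  0.96826922  0.44923141]
 [ 0.          0.          0.          1.        ]]
```

View pics/w1b.png

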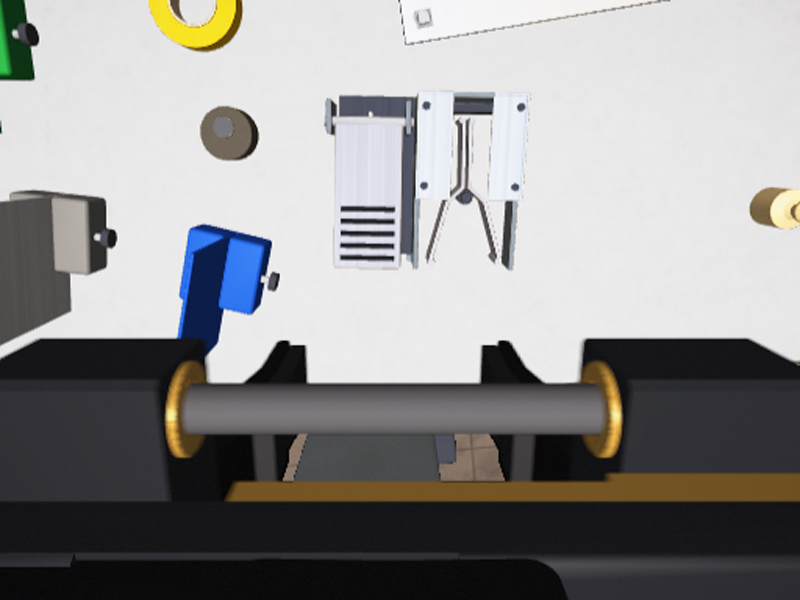

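```bash
python3 - <<'E'
from h import *; import pickle
i=pickle.load(open('w1.pkl','rb')); k=1.5625
g=lambda u,v,z: onz(i,u/k,v/k,z)
FL,FR,BL,BR=[g(*p,.044) for p in [(415,197),(524,200),(416,92),(531,94)]]
print(FL,FR,BL,BR)
print('width',np.linalg.norm(FL-FR),np.linalg.norm(BL-BR),'len',np.linalg.norm(FL-BL),np.linalg.norm(FR-BR))
ax=((BL+BR)-(FL+FR)); yaw1=np.degrees(np.arctan2(ax[1],ax[0])); ay=FL-FR+BL-BR; yaw2=np.degrees(np.arctan2(-ay[0],ay[1])); print(yaw1,yaw2)
yaw=np.radians((yaw1+yaw2)/2); 
c=(FL+FR+BL+BR)/4; ex=np.array([np.cos(yaw),np.sin(yaw)]); ey=np.array([-ex[1],ex[0]])
O=c[:2]-.038*ex; mouth=O-.056*ex; press=mouth+.032*ex+.075*ey
print('O',O,'mouth',mouth,'press',press)
for n,p in [('press',(*press,.051)),('mouthL',(*(mouth+.04*ey),.03)),('mouthR',(*(mouth-.04*ey),.03))]: print(n,proj(i,p)*k)
print('pedal front corners obs z.06', g(334,268,.06)[:2],g(400,268,.06)[:2])
pin=g(464,196,.032); print('pin',pin, (pin[:2]-mouth)@ex,(pin[:2]-mouth)@ey)
for u,v in [(431,262),(494,262)]:
    q=g(u,v,.032); print('tail',(q[:2]-mouth)@ex,(q[:2]-mouth)@ey)
# stand
print('stand top', g(73,275,.03), g(52,197,.03),g(105,200,.03),g(103,272,.03))
# edge in top view
E
```

```text
[ 0.56407926 -0.1097443   0.044     ] [ 0.55344332 -0.18997987  0.044     ] [ 0.63697789 -0.11736599  0.044     ] [ 0.62713445 -0.19818246  0.044     ]
width 0.08093744620069525 0.08141372295559404 len 0.07329597779369271 0.07414624075798831
-6.1611869537626704 -7.2468366580197
O [ 0.55766855 -0.14938202] mouth [ 0.50205146 -0.14284457] press [ 0.54258818 -0.07209307]
press [367.4771376  232.34408797]
mouthL [412.82950081 269.4236528 ]
mouthR [513.64488024 270.65921486]
pedal front corners obs z.06 [ 0.52021628 -0.0450926 ] [ 0.51514953 -0.09340089]
pin [ 0.55998377 -0.1473591   0.032     ] 0.05806323254163959 0.002279367485456543
tail 0.006556716025383331 0.02591613509282383
tail 0.007175647777319899 -0.023621657203369395
stand top [0.53041762 0.16624266 0.03      ] [0.59207482 0.16684102 0.03      ] [0.58559366 0.12691013 0.03      ] [0.5303184  0.14190609 0.03      ]
```

The picture shows the roof corners at (415,197), (524,200), (416,92) and (531,94), giving a width of 81 mm against 80 and a length of 74 mm against 76. The pin is at (464,196), the tails at the mouth, and the pedal ribs span rows 208–258. The press point projects onto the ribs at (367,232). I go above it.

```bash
python3 -m crank '[[[1.2,-2.0,4],[0,0,0],0],[[0,0,5],[0,0,0],0],[[0,0,5],[0,0,0],0],[[0,0,5],[0,0,0],0],[[0,0,3.4],[0,0,0],0],[[0,0,0],[0,0,0],0]]'
python3 - <<'E'
from h import *; import pickle
i=arm.camera_info('wrist'); im=arm.read_camera('wrist'); cv2.imwrite('pics/w2.png',im)
cv2.imwrite('pics/s2.png',cv2.resize(arm.read_camera('side')[140:260,195:305],None,fx=5,fy=5,interpolation=cv2.INTER_CUBIC))
E
```

```text
time_s: 2.6
ee_pos: [0.538, -0.0722, 0.0706]
tool_rot: [-179.9, 0.6, -5.9]
ft_force: [-0.4, -0.2, -0.1]
finger_gap: 0.004
```

View pics/w2.png

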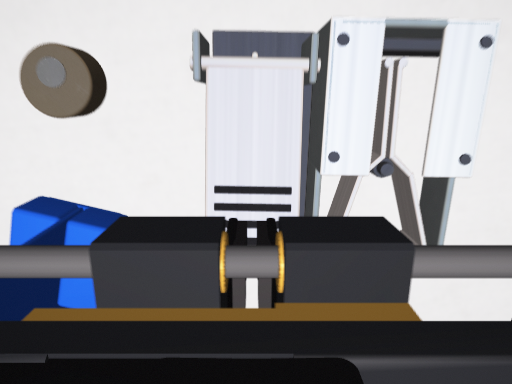

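View pics/s2.png

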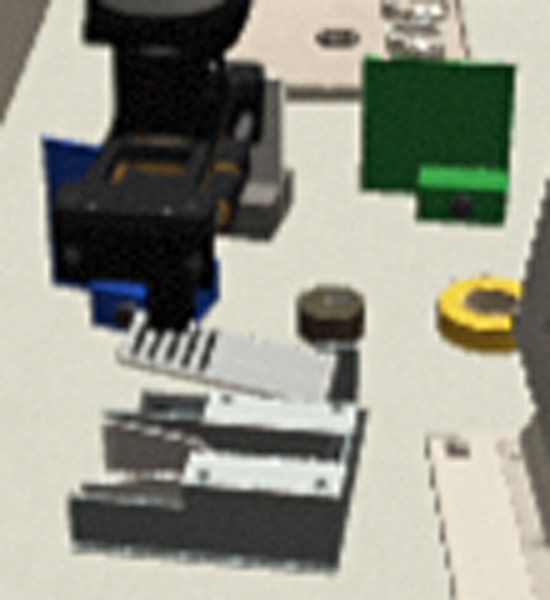

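```bash
python3 - <<'E'
from h import *; import pickle
i=pickle.load(open('w1.pkl','rb')); k=1.5625
for u,v,z in [(222,237,.105),(192,248,.105),(272,240,.03),(248,313,.03),(275,282,.02)]: print(onz(i,u/k,v/k,z))
print(arm.get_obs()['ee_pos'],arm.get_obs()['ft_force'])
E
```

```text
[0.55657966 0.01769995 0.105     ]
[0.55156541 0.03825721 0.105     ]
[0.54160797 0.00422517 0.03      ]
[0.48477917 0.03310649 0.03      ]
[0.50589958 0.0097412  0.02      ]
[ 0.54273733 -0.07237039  0.07611503] [-0.12934525  0.59211231  1.23643941]
```

The blue card's far top corner is about 13 mm from the gripper body, so I press 4 mm further toward the chute.

```bash
python3 -m crank '[[[0,0.4,0.8],[0,0,0],0],[[0,0,1],[0,0,0],0],[[0,0,1],[0,0,0],0],[[0,0,0.8],[0,0,0],0],[[0,0,0.4],[0,0,0],0],[[0,0,0.2],[0,0,0],0],[[0,0,0],[0,0,0],0],[[0,0,0],[0,0,0],0]]'
```

```text
time_s: 3.5
ee_pos: [0.5436, -0.0776, 0.0354]
tool_rot: [179.9, -0.2, -6.0]
ft_force: [-2.1, -0.8, 9.4]
finger_gap: 0.0007
```

```bash
python3 -m crank '[[[0,0,0.3],[0,0,0],0],[[0,0,0.3],[0,0,0],0],[[0,0,0],[0,0,0],0],[[0,0,0],[0,0,0],0]]'
python3 - <<'E'
from h import *
cv2.imwrite('pics/s3.png',cv2.resize(arm.read_camera('side')[140:260,195:305],None,fx=5,fy=5,interpolation=cv2.INTER_CUBIC))
cv2.imwrite('pics/w3.png',arm.read_camera('wrist')); print(arm.get_obs()['ee_pos'],arm.get_obs()['ft_force'])
E
```

```text
time_s: 3.9
ee_pos: [0.544, -0.0777, 0.034]
tool_rot: [179.7, -0.2, -6.0]
ft_force: [-14.6, 0.5, 40.9]
finger_gap: 0.0001
[ 0.54399373 -0.07770618  0.03397102] [-14.4865296   -0.11364961  42.32763276]
```

View pics/s3.png

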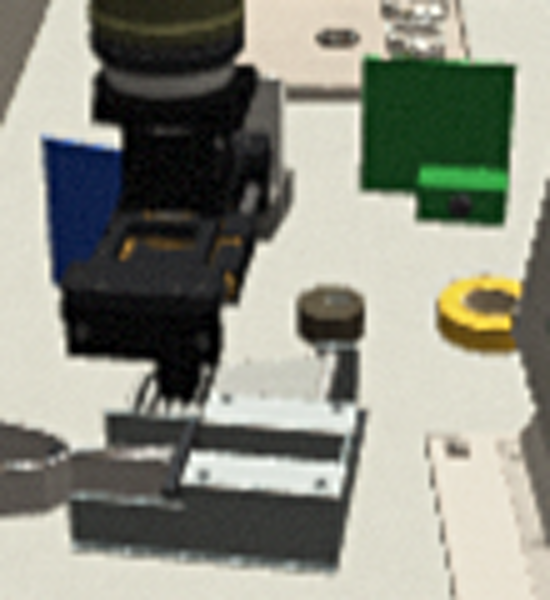

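View pics/w3.png

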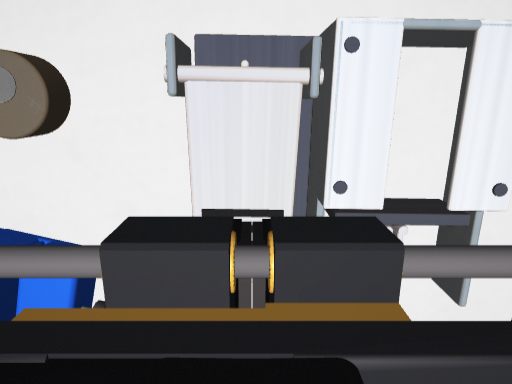

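The pedal is at its stop: force jumped from 9 to 41 N over the last 1.4 mm, and the clip is out. I release slowly and look.

```bash
python3 -m crank '[[[0,0,-1],[0,0,0],0],[[0,0,-1.5],[0,0,0],0],[[0,0,-2.5],[0,0,0],0],[[0,0,-4.5],[0,0,0],4],[[0,0,-4.5],[0,0,0],8.7],[[-0.7,2.2,-4.3],[0,0,0],8.7],[[-0.8,2.2,-4.0],[0,0,0],8.7],[[0,0,0],[0,0,0],8.7],[[0,0,0],[0,0,0],8.7]]'
python3 - <<'E'
from h import *; import pickle
i=arm.camera_info('wrist'); im=arm.read_camera('wrist'); pickle.dump(i,open('w4.pkl','wb'))
cv2.imwrite('pics/w4.png',im); cv2.imwrite('pics/w4b.png',cv2.resize(im[:240],(800,375),interpolation=cv2.INTER_CUBIC)); print(arm.get_obs()['ee_pos'])
E
```

```text
time_s: 4.9
ee_pos: [0.5229, -0.1192, 0.2517]
tool_rot: [180.0, -0.1, -6.1]
ft_force: [-0.6, 0.3, -1.3]
finger_gap: 0.0407
[ 0.52233332 -0.11821511  0.25022185]
```

View pics/w4b.png

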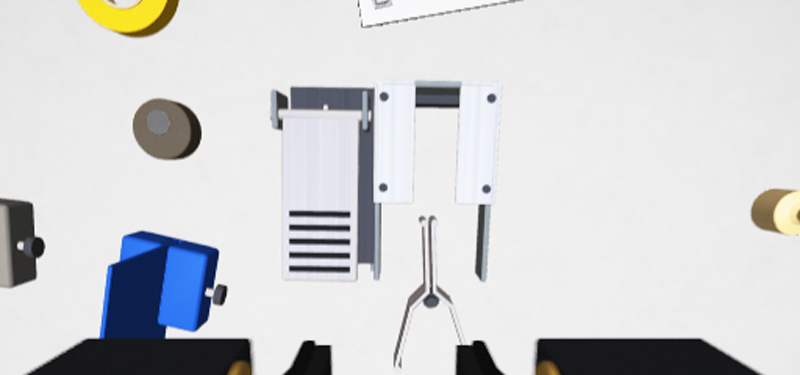

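```bash
python3 - <<'E'
from h import *; import pickle
i=pickle.load(open('w4.pkl','rb')); k=1.5625
g=lambda u,v,z: onz(i,u/k,v/k,z)[:2]
pin=g(431,299,.032); tip=g(428,218,.032); tl=g(398,366,.032); 
ax=tip-pin; yaw=np.degrees(np.arctan2(ax[1],ax[0])); e=ax/np.linalg.norm(ax); n=np.array([-e[1],e[0]])
print('pin',pin,'tip',tip,np.linalg.norm(ax),'yaw',yaw,'tail',(tl-pin)@e,(tl-pin)@n)
G=pin-.037*e; print('grasp',G)
p=arm.get_obs()['ee_pos']; a=np.radians(-6); d=G-p[:2]; print('shift cm',100*(d@[np.cos(a),np.sin(a)]),100*(d@[np.sin(a),-np.cos(a)]),p)
E
```

```text
pin [ 0.48987083 -0.14159227] tip [ 0.54709223 -0.14465166] 0.05730312935917292 yaw -3.060445019333918 tail -0.04944902454577344 0.02594951473045202
grasp [ 0.4529236  -0.13961686]
shift cm -6.679238989337081 2.853980205417651 [ 0.52233332 -0.11821511  0.25022185]
```

```bash
python3 -m crank '[[[-3.4,1.4,2.0],[0,0,0],8.7],[[-3.3,1.4,2.0],[0,0,0],8.7],[[0,0,4.5],[0,0,-3],8.7],[[0,0,4.5],[0,0,0],8.7],[[0,0,4],[0,0,0],8.7],[[0,0,2],[0,0,0],8.7],[[0,0,0],[0,0,0],8.7]]'
python3 - <<'E'
from h import *
cv2.imwrite('pics/s5.png',cv2.resize(arm.read_camera('side')[160:270,180:300],None,fx=5,fy=5,interpolation=cv2.INTER_CUBIC))
cv2.imwrite('pics/w5.png',arm.read_camera('wrist')); print(arm.get_obs()['ee_pos'],arm.get_obs()['tool_rot'],arm.get_obs()['finger_gap'])
E
```

```text
time_s: 5.65
ee_pos: [0.4492, -0.1369, 0.0561]
tool_rot: [-179.7, 0.5, -2.9]
ft_force: [-0.4, 0.7, -1.0]
finger_gap: 0.0864
[ 0.45263847 -0.13830769  0.0599827 ] [-1.79919978e+02  9.25297868e-02 -2.91634719e+00] 0.08643439541133323
```

View pics/s5.png

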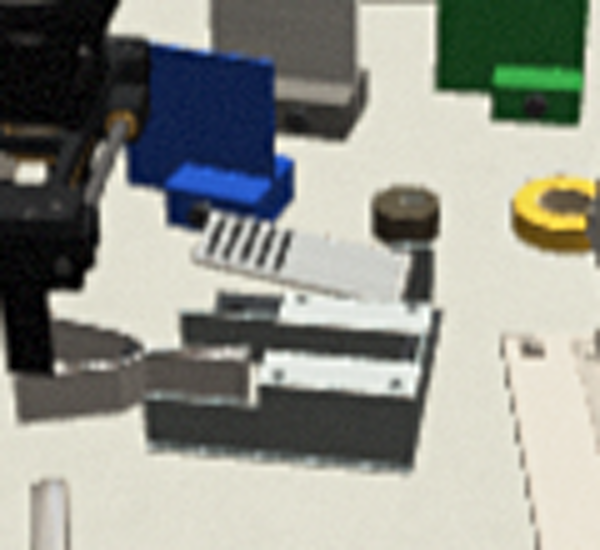

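View pics/w5.png

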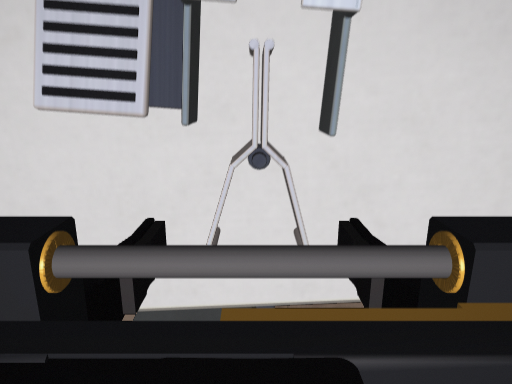

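The clip's pin is at (259,158), with its tails between the open pads but centred about 4 mm to the right of them. I correct that, descend and squeeze.

```bash
python3 -m crank '[[[0,0.3,1.5],[0,0,0],8.7],[[0,0,1.7],[0,0,0],8.7],[[0,0,1.2],[0,0,0],8.7],[[0,0,0],[0,0,0],8.7],[[0,0,0],[0,0,0],5.2],[[0,0,0],[0,0,0],5.2],[[0,0,0],[0,0,0],5.2]]' 25
python3 - <<'E'
from h import *
cv2.imwrite('pics/w6.png',arm.read_camera('wrist')); print(arm.get_obs()['ee_pos'],arm.get_obs()['ft_force'],arm.get_obs()['finger_gap'])
E
```

```text
time_s: 6.45
ee_pos: [0.4535, -0.1427, 0.0174]
tool_rot: [180.0, -0.1, -3.0]
ft_force: [-0.5, -0.5, 0.1]
finger_gap: 0.0703
[ 0.45334731 -0.14264418  0.01722015] [ 0.88343412 -0.59501037  0.23608349] 0.06676690569677886
```

View pics/w6.png

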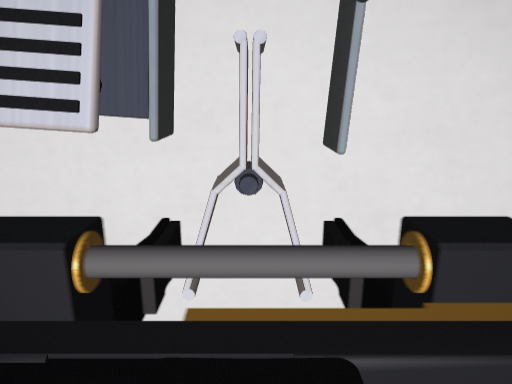

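```bash
python3 -m crank '[[[0,0,0],[0,0,0],4],[[0,0,0],[0,0,0],3],[[0,0,0],[0,0,0],2],[[0,0,0],[0,0,0],2],[[0,0,0],[0,0,0],2],[[0,0,0],[0,0,0],2],[[0,0,0],[0,0,0],2],[[0,0,0],[0,0,0],2]]' 25
python3 - <<'E'
from h import *
i=arm.camera_info('wrist')
cv2.imwrite('pics/w7.png',arm.read_camera('wrist')); o=arm.get_obs(); print(o['ee_pos'],o['ft_force'],o['finger_gap'])
p=o['ee_pos']+[0,0,.016]; print(proj(i,p))
E
```

```text
time_s: 7.3
ee_pos: [0.4527, -0.1425, 0.0165]
tool_rot: [180.0, 0.0, -3.0]
ft_force: [-2.4, 0.1, 1.8]
finger_gap: 0.0275
[ 0.45266207 -0.14244497  0.01651631] [-1.88326618  0.13570757  1.90138038] 0.02765760493108599
[254.03863457 264.09897937]
```

View pics/w7.png

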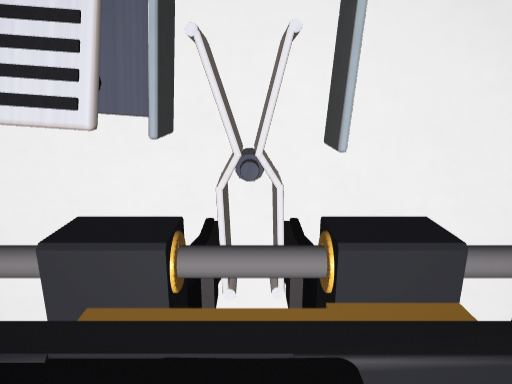

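Gap is 27.6 mm, against 28 mm at full opening. The jaws are gaping, tips at (192,29) and (296,27), and the tails lie parallel in the pads. I lift straight up and move to where the camera sees the card to the left of the clip.

```bash
python3 -m crank '[[[0,0,-1],[0,0,0],2],[[0,0,-2.5],[0,0,0],2],[[0,0,-4],[0,0,0],2],[[0,0,-4.5],[0,0,0],2],[[0,0,-4.5],[0,0,0],2],[[0,0,-4.5],[0,0,0],2],[[1,-4,-2],[0,0,0],2],[[1,-4,0],[0,0,0],2],[[1,-4,0],[0,0,0],2],[[1,-4,0],[0,0,0],2],[[1,-4,0],[0,0,0],2],[[0.5,-1.5,0],[0,0,0],2]]' 25
python3 -m crank '[[[0,0,0],[0,0,0],2],[[0,0,0],[0,0,0],2],[[0,0,0],[0,0,0],2]]'
python3 - <<'E'
from h import *; import pickle
i=arm.camera_info('wrist'); im=arm.read_camera('wrist'); o=arm.get_obs(); pickle.dump((i,o),open('w8.pkl','wb'))
t=arm.read_camera('top'); cv2.imwrite('pics/top8.png',t)
cv2.imwrite('pics/w8.png',im); cv2.imwrite('pics/w8b.png',cv2.resize(im,(800,600),interpolation=cv2.INTER_CUBIC)); print(o['ee_pos'],o['tool_rot'],o['finger_gap'])
E
```

```text
time_s: 8.55
ee_pos: [0.5192, 0.075, 0.2476]
tool_rot: [-179.9, -0.1, -2.6]
ft_force: [-0.6, 0.3, -0.8]
finger_gap: 0.0277
time_s: 8.85
ee_pos: [0.5189, 0.0677, 0.2465]
tool_rot: [179.9, 0.0, -3.1]
ft_force: [0.4, -0.4, -0.8]
finger_gap: 0.0279
[0.51890244 0.06762469 0.24653743] [ 1.79943885e+02  9.98976232e-04 -3.15649541e+00] 0.027688931581949478
```

View pics/w8b.png

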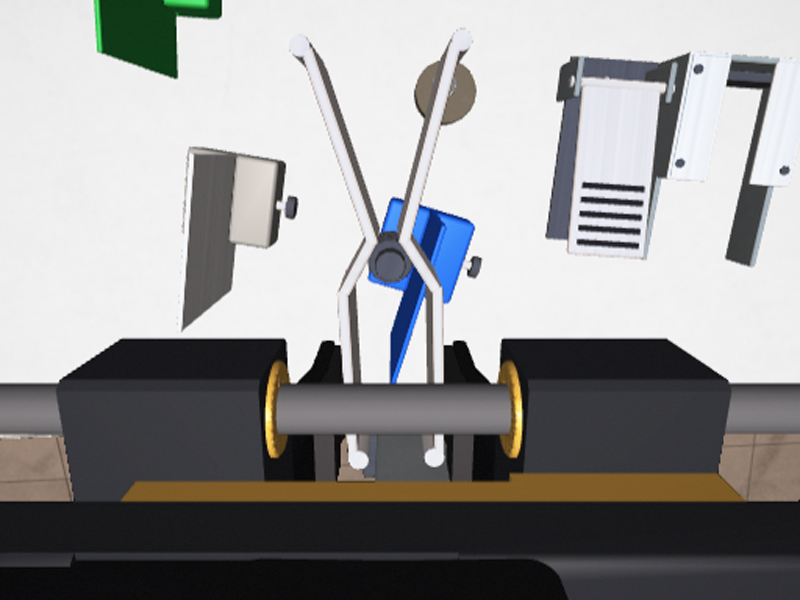

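```bash
python3 - <<'E'
from h import *; import pickle
i,o=pickle.load(open('w8.pkl','rb')); k=1.5625
g=lambda u,v,z: onz(i,u/k,v/k,z)
N=g(181.5,330,.105); F=g(189,149,.105); B=g(231,291,.006)
e=(F-N)[:2]; print('near top',N,'far top',F,'len',np.linalg.norm(e),'yaw',np.degrees(np.arctan2(e[1],e[0])),'near bottom',B)
# stand top right edge direction (z .03)
a,b,c,d=g(235,155,.03),g(286,163,.03),g(275,246,.03),g(232,240,.03)
v=(b-c)[:2]; print('stand side len',np.linalg.norm(v),'yaw',np.degrees(np.arctan2(v[1],v[0])),b,c)
# clip
T=R.from_euler('xyz',o['tool_rot'],degrees=True); p=o['ee_pos']; zt=p[2]+.0155
tl=lambda q: T.inv().apply(q-p)*1000
for n,u,w in [('pin',391,262),('tipL',300,46),('tipR',462,38),('tailL',358,458),('tailR',434,457)]: print(n,tl(g(u,w,zt)).round(1))
E
```

```text
near top [0.4972421  0.19022127 0.105     ] far top [0.59560822 0.17117279 0.105     ] len 0.10019350126905063 yaw -10.959604084027312 near bottom [0.4952367  0.19116064 0.006     ]
stand side len 0.05627629500431937 yaw -13.675567829081391 [0.58552366 0.13584326 0.03      ] [0.5308428  0.14914832 0.03      ]
pin [ 41.5  -1.6 -15.5]
tipL [ 92.1 -22.5 -15.5]
tipR [ 93.8  14.7 -15.5]
tailL [-14.2 -10.9 -15.5]
tailR [-13.9  10.3 -15.5]
```

```bash
python3 - <<'E'
import cv2
im=cv2.imread('pics/w8.png'); cv2.imwrite('pics/w8c.png',cv2.resize(im[85:220,95:195],None,fx=5,fy=4.4,interpolation=cv2.INTER_CUBIC))
im=cv2.imread('pics/top8.png'); cv2.imwrite('pics/top8c.png',cv2.resize(im[190:245,150:205],None,fx=10,fy=10,interpolation=cv2.INTER_CUBIC))
E
```

```text
(no output)
```

View pics/w8c.png

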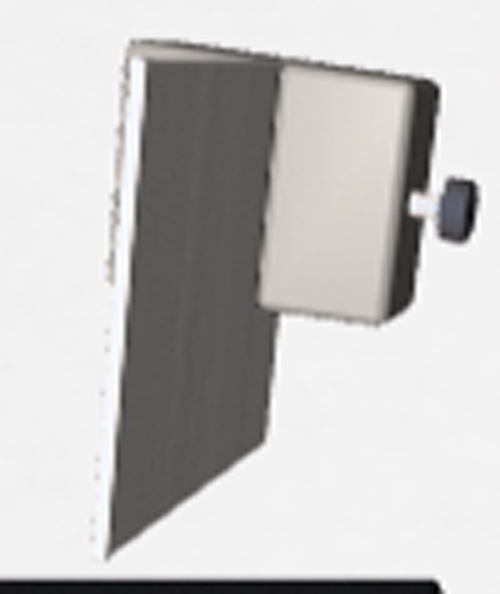

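View pics/top8c.png

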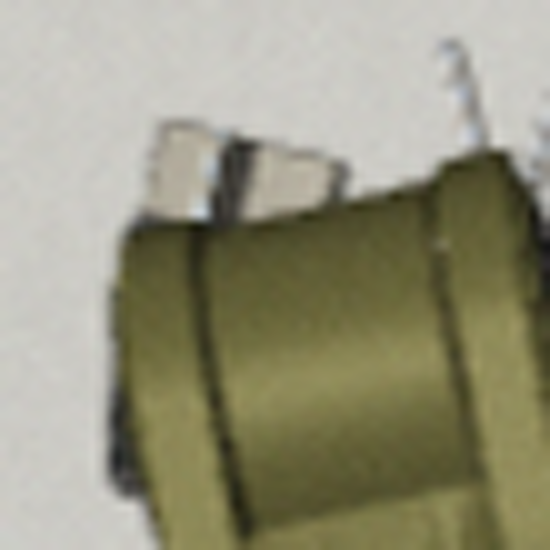

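```bash
python3 - <<'E'
from h import *; import pickle
i,o=pickle.load(open('w8.pkl','rb'))
c=lambda x,y:(95+x/5,85+y/4.4)
im=cv2.imread('pics/w8.png')
g=lambda q,z: onz(i,*q,z)
# subpixel: face/strip boundary and strip left edge by gradient per row
gr=cv2.cvtColor(im,cv2.COLOR_BGR2GRAY).astype(float)
N=g(c(101,556),.105);F=g(c(139,58),.105); N2=g(c(109,557),.105);F2=g(c(146,60),.105)
for a,b in((N,F),(N2,F2)):
    e=(b-a)[:2]; print(a,b,np.linalg.norm(e),np.degrees(np.arctan2(e[1],e[0])))
# boundary white->dark per row: fit line
pts=[]
for r in range(105,205,3):
    row=gr[r,100:150]; d=np.diff(row); j=np.argmin(d); 
    pts.append((100+j+0.5,r))
P=np.array([g(q,.105)[:2] for q in pts]); 
vx,vy,x0,y0=cv2.fitLine(P.astype(np.float32),cv2.DIST_HUBER,0,.001,.001).ravel(); print('fit yaw',np.degrees(np.arctan(vy/vx)),x0,y0, 'res mm',np.abs((P-[x0,y0])@[-vy,vx]).max()*1000)
B=g(c(266,440),.006); print('bottom near, right face',B)
for z in (.105,.006): print(z, (g(c(109,557),.105)))
a,b,cc,d=[g(c(*q),.03) for q in[(283,66),(408,84),(383,318),(265,305)]]
for p,q in((b,cc),(a,d)): v=(p-q)[:2]; print('standx',np.linalg.norm(v),np.degrees(np.arctan2(v[1],v[0])))
for p,q in((a,b),(d,cc)): v=(p-q)[:2]; print('standy',np.linalg.norm(v),np.degrees(np.arctan2(-v[0],v[1])))
t=arm.camera_info('top')
N=onz(t,145+103/5,150+413/5,.105);F=onz(t,145+145/5,150+268/5,.105);e=F-N;print('top',N,F,np.linalg.norm(e),np.degrees(np.arctan2(e[1],e[0])))
E
```

```text
[0.4971374  0.19109514 0.105     ] [0.59331337 0.17000335 0.105     ] 0.09846157180454107 -12.369384737749982
[0.49684888 0.18970969 0.105     ] [0.59289329 0.16891372 0.105     ] 0.09827004958751111 -12.21734438154616
fit yaw -12.665944 0.54685986 0.17942563 res mm 0.40823234039472567
bottom near, right face [0.49669524 0.19054853 0.006     ]
0.105 [0.49684888 0.18970969 0.105     ]
0.006 [0.49684888 0.18970969 0.105     ]
standx 0.05600450401701075 -11.727640724221951
standx 0.05683127069809389 -11.14947925043401
standy 0.025822311325403764 -12.261409065609126
standy 0.025254463807315577 -10.404132045175988
top [0.49990906 0.18482632 0.105     ] [0.59173061 0.16056702 0.105     ] 0.09497215292254371 -14.799418399489308
```

The card's near upright edge is at about (0.497, 0.191) with yaw about −12.5°: its top corner and its bottom corner agree within 1 mm, and the length of 98–100 mm matches 100. In the tool frame the pin is at (41.5, −1.6) mm, and the clip's middle line is turned about 2° from the tool x axis. I move above the card, still clear of it.

```bash
python3 -m crank '[[[-2.8,-3.4,0],[0,0,0],2],[[-2.8,-3.4,0],[0,0,0],2],[[-2.8,-3.4,0],[0,0,0],2],[[-2.7,-3.4,0],[0,0,0],2],[[0,0,0],[0,0,6],2],[[0,0,3],[0,0,5.3],2],[[0,0,3],[0,0,0],2],[[0,0,2],[0,0,0],2],[[0,0,0],[0,0,0],2],[[0,0,0],[0,0,0],2]]' 25
python3 - <<'E'
from h import *; import pickle
i=arm.camera_info('wrist'); im=arm.read_camera('wrist'); o=arm.get_obs(); pickle.dump((i,o),open('w9.pkl','wb'))
cv2.imwrite('pics/w9.png',im); cv2.imwrite('pics/w9b.png',cv2.resize(im,(800,600),interpolation=cv2.INTER_CUBIC)); print(o['ee_pos'],o['tool_rot'],o['finger_gap'])
E
```

```text
time_s: 9.95
ee_pos: [0.4156, 0.2106, 0.167]
tool_rot: [-180.0, -0.0, -14.4]
ft_force: [0.4, -0.8, -0.9]
finger_gap: 0.0277
[0.41610298 0.21095106 0.1676275 ] [-1.79961345e+02 -8.15575838e-02 -1.43514203e+01] 0.02772048175535511
```

View pics/w9b.png

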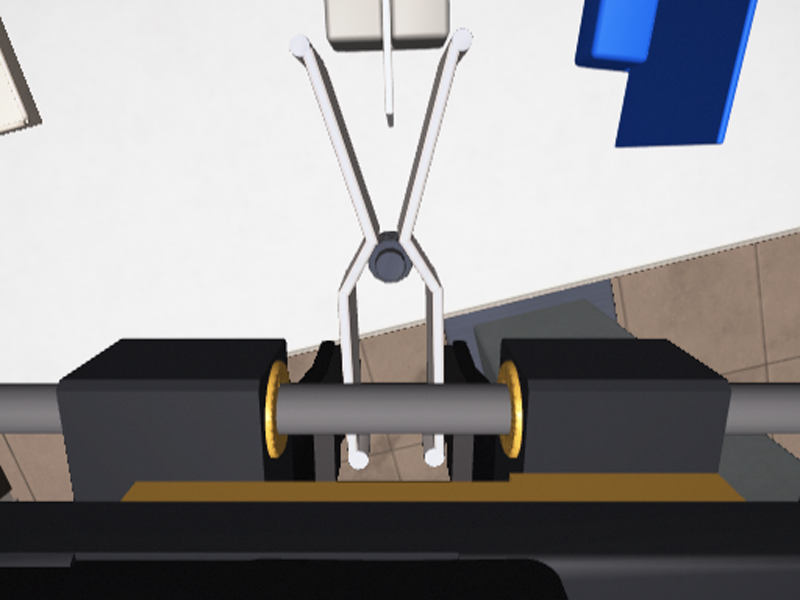

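```bash
python3 - <<'E'
from h import *; import pickle
i,o=pickle.load(open('w9.pkl','rb')); k=1.5625
g=lambda u,v,z: onz(i,u/k,v/k,z)
im=cv2.imread('pics/w9.png'); cv2.imwrite('pics/w9c.png',cv2.resize(im[0:100,200:300],None,fx=6,fy=6,interpolation=cv2.INTER_CUBIC))
T=R.from_euler('xyz',o['tool_rot'],degrees=True); p=o['ee_pos']
tl=lambda q:(T.inv().apply(q-p)*1000).round(1)
N=g(389.5,114,.105);M=g(387,2,.105);B=g(391,126,.006)
print(N,B,tl(N),tl(M),tl(B)); e=M-N; print(np.degrees(np.arctan2(e[1],e[0])))
zt=p[2]+.0155
for n,u,w in [('pin',391,262),('tipL',300,46),('tipR',462,38)]: print(n,tl(g(u,w,zt)))
E
```

```text
[0.49610158 0.19247656 0.105     ] [0.49671658 0.19221982 0.006     ] [82.  -1.9 62.7] [119.9  -2.7  62.8] [ 82.5  -1.7 161.7]
-13.120446757208862
pin [ 41.1  -1.1 -15.4]
tipL [ 91.5 -21.9 -15.4]
tipR [ 93.1  15.2 -15.4]
```

View pics/w9c.png

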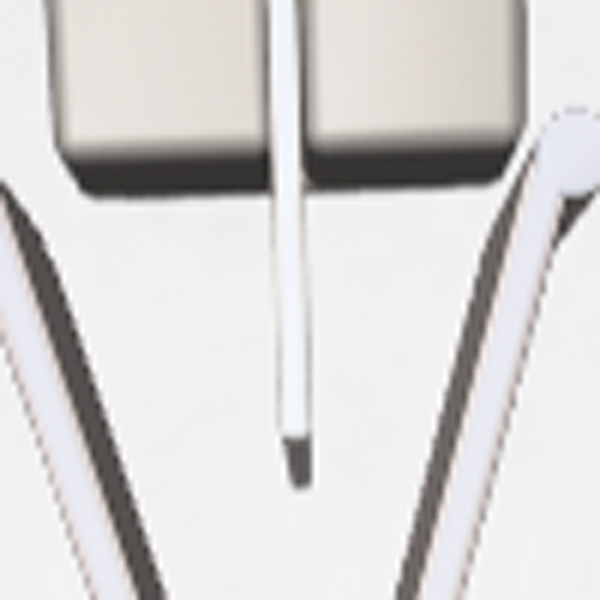

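The card edge is seen between the jaws, top corner at (390,114) and bottom at (391,126). That is 41 mm ahead of the pin and 1 mm off the clip's middle line. I trim the yaw by 0.8° and descend slowly.

```bash
python3 -m crank '[[[0,0,0],[0,0,0.8],2],[[0,0,0.8],[0,0,0],2],[[0,0,1.2],[0,0,0],2],[[0,0,1.2],[0,0,0],2],[[0,0,0.8],[0,0,0],2],[[0,0,0],[0,0,0],2],[[0,0,0],[0,0,0],2]]' 25
python3 - <<'E'
from h import *; import pickle
i=arm.camera_info('wrist'); im=arm.read_camera('wrist'); o=arm.get_obs()
cv2.imwrite('pics/w10.png',im); print(o['ee_pos'],o['tool_rot'],o['finger_gap'])
E
```

```text
time_s: 10.7
ee_pos: [0.4151, 0.2112, 0.1262]
tool_rot: [-180.0, 0.1, -15.1]
ft_force: [0.9, -0.5, -0.8]
finger_gap: 0.0276
[0.41536941 0.21127512 0.12659633] [-1.79981558e+02  7.31880604e-03 -1.50890649e+01] 0.027513424933187848
```

View pics/w10.png

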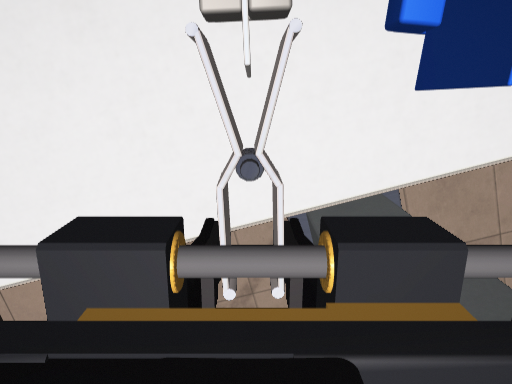

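The card edge at (247,68) is centred between the jaws, which are at about 208 and 284 on that row. I descend the remaining 6 cm.

```bash
python3 -m crank '[[[0,0,0.8],[0,0,0],2],[[0,0,1.2],[0,0,0],2],[[0,0,1.2],[0,0,0],2],[[0,0,1.2],[0,0,0],2],[[0,0,1.0],[0,0,0],2],[[0,0,0.6],[0,0,0],2],[[0,0,0],[0,0,0],2],[[0,0,0],[0,0,0],2],[[0,0,0],[0,0,0],2]]' 25
python3 - <<'E'
from h import *; import pickle
i=arm.camera_info('wrist'); im=arm.read_camera('wrist'); o=arm.get_obs(); pickle.dump((i,o),open('w11.pkl','wb'))
s=arm.read_camera('side'); cv2.imwrite('pics/s11.png',cv2.resize(s[130:250,190:310],None,fx=5,fy=5,interpolation=cv2.INTER_CUBIC))
cv2.imwrite('pics/w11.png',im);cv2.imwrite('pics/w11b.png',cv2.resize(im[:200,150:350],None,fx=3,fy=3,interpolation=cv2.INTER_CUBIC)); print(o['ee_pos'],o['tool_rot'],o['finger_gap'],o['ft_force'],o['torque'])
E
```

```text
time_s: 11.65
ee_pos: [0.4157, 0.2113, 0.067]
tool_rot: [-180.0, -0.1, -15.1]
ft_force: [0.3, -0.2, -0.7]
finger_gap: 0.0278
[0.41576419 0.21120191 0.0670311 ] [-1.79978927e+02 -6.17798432e-02 -1.51074204e+01] 0.02737431271687249 [-0.30899252 -1.10243578 -0.56700096] [-0.03396063  0.03260094  0.03282693]
```

View pics/w11b.png

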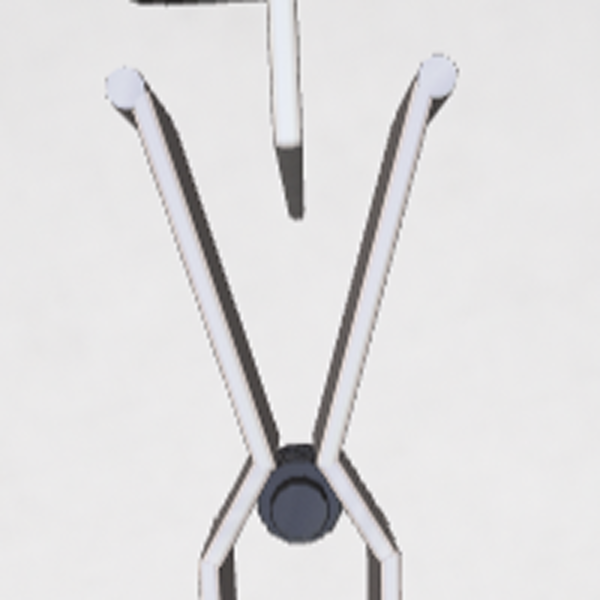

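View pics/s11.png

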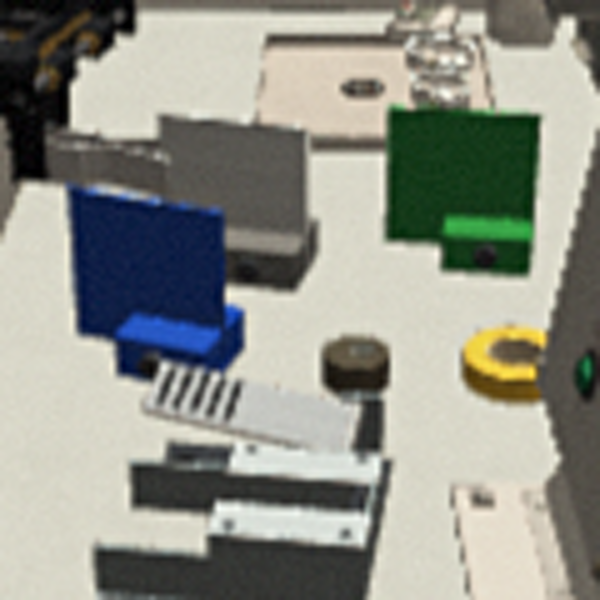

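```bash
python3 - <<'E'
from h import *; import pickle
i,o=pickle.load(open('w11.pkl','rb'))
g=lambda x,y,z: onz(i,150+x/3,y/3,z)
T=R.from_euler('xyz',o['tool_rot'],degrees=True); p=o['ee_pos']
tl=lambda q:(T.inv().apply(q-p)*1000).round(1)
for n,x,y,z in [('edge top',288,148,.105),('edge bot',297,217,.006),('edge mid',293,187,.065),('tipL',125,87,p[2]+.0155),('tipR',440,77,p[2]+.0155),('pin',300,510,p[2]+.0155),('tipL low',133,122,p[2]-.0165),('tipR low',427,122,p[2]-.0165)]:
    q=g(x,y,z); print(n,q.round(4),tl(q))
s=arm.camera_info('side')
E0=g(293,187,.065)
for n,q in [('edge65',E0),('edgetop',[*E0[:2],.105]),('tipR',p+T.apply([.093,.0152,0])),('tipRtop',p+T.apply([.093,.0152,-.0155])),('pintop',p+T.apply([.041,-.001,-.0155]))]:
    u=proj(s,q); print(n,((u-[190,130])*5).round(0))
E
```

```text
edge top [0.4958 0.1924 0.105 ] [ 82.2  -2.7 -37.9]
edge bot [0.4963 0.1922 0.006 ] [82.7 -2.6 61.1]
edge mid [0.496  0.1923 0.065 ] [82.4 -2.7  2.1]
tipL [0.5105 0.209  0.0825] [ 92.  -22.6 -15.4]
tipR [0.5017 0.1723 0.0825] [ 93.1  15.2 -15.4]
pin [0.4551 0.2023 0.0825] [ 40.3  -1.7 -15.5]
tipL low [0.5126 0.2128 0.0505] [ 93.  -26.8  16.6]
tipR low [0.5011 0.1703 0.0505] [93.  17.2 16.6]
edge65 [160. 165.]
edgetop [158. 108.]
tipR [166. 175.]
tipRtop [165. 152.]
pintop [ 99. 134.]
```

Both views agree. In the side crop the near jaw tip is at (168,155) against (165,152) predicted, and the card edge at (160,165) as predicted. The jaws overlap the edge by about 10 mm and the lateral error is about 0.5 mm, so I advance 4 mm more and lower 1 mm.

```bash
python3 -m crank '[[[0.2,0,0.1],[0,0,0],2],[[0.2,0,0],[0,0,0],2],[[0,0,0],[0,0,0],2],[[0,0,0],[0,0,0],2],[[0,0,0],[0,0,0],2],[[0,0,0],[0,0,0],2]]' 25
python3 - <<'E'
from h import *; import pickle
i=arm.camera_info('wrist'); im=arm.read_camera('wrist'); o=arm.get_obs()
s=arm.read_camera('side'); cv2.imwrite('pics/s12.png',cv2.resize(s[140:190,190:270],None,fx=8,fy=8,interpolation=cv2.INTER_CUBIC))
t=arm.read_camera('top'); cv2.imwrite('pics/t12.png',cv2.resize(t[150:250,145:300],None,fx=5,fy=5))
cv2.imwrite('pics/w12b.png',cv2.resize(im[:200,150:350],None,fx=3,fy=3,interpolation=cv2.INTER_CUBIC)); print(o['ee_pos'],o['tool_rot'],o['finger_gap'],o['ft_force'],o['time_s'])
E
```

```text
time_s: 12.35
ee_pos: [0.4191, 0.21, 0.0655]
tool_rot: [180.0, 0.0, -15.1]
ft_force: [-0.8, -0.3, -0.2]
finger_gap: 0.0277
[0.4190773  0.21000269 0.06549992] [ 1.79993572e+02  1.15280228e-03 -1.50961891e+01] 0.02787219679348105 [ 0.1020974  -0.04817317 -0.5016134 ] 12.4
```

View pics/w12b.png

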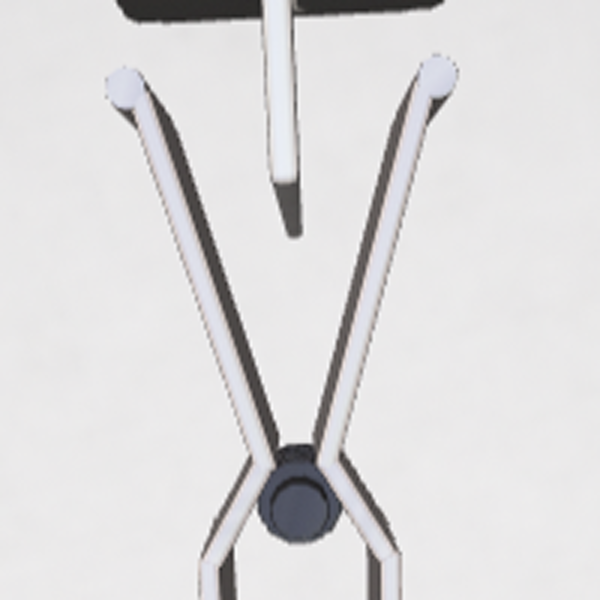

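View pics/s12.png

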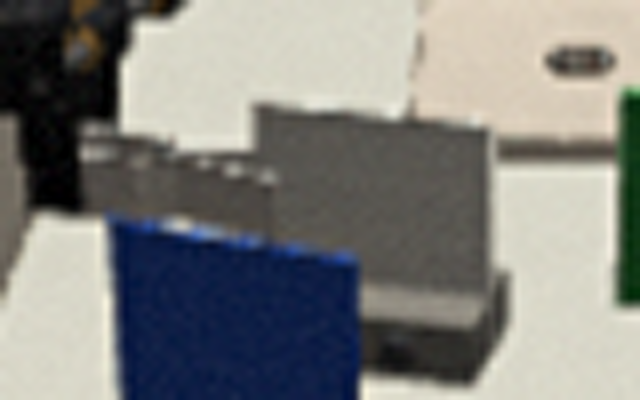

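View pics/t12.png

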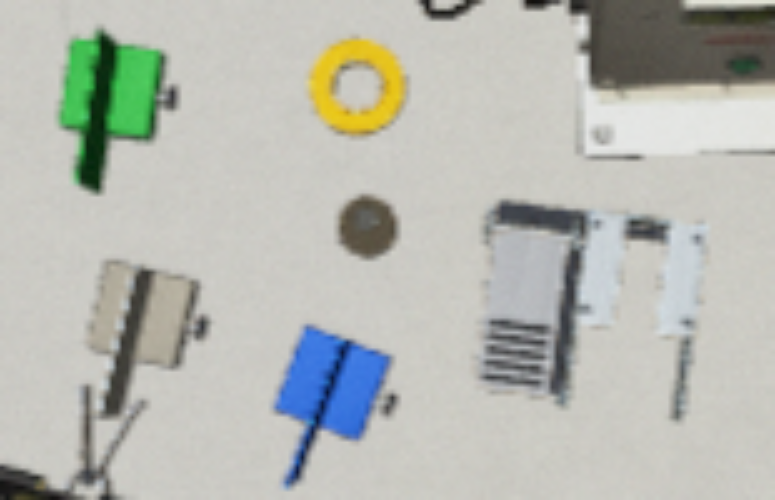

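The wrist view shows the card edge, (285,180) at the top to (294,235) at the bottom, midway between the open jaws with white gaps on both sides. The side view shows the near jaw overlapping the card at mid-height. In the top view the puck and tape are at their first positions, and the card stand is unmoved. I hand it in.

```bash
python3 - <<'E'
from bench import arm
print(arm.job_done()); o=arm.get_obs(); print(o['time_s'],o['finger_gap'],o['ft_force'])
E
```

```text
the job is handed in; nothing more can be done
None
the job is handed in; nothing more can be done
```

I handed the job in after about 12.4 s, with the clip held squeezed open around the near edge of the grey card. No verdict was reported.

**What I did:**
- **Pedal:** I pressed it to its stop. The force jumped from 9 to about 42 N (fingertips only) over the last 1.4 mm, and the clip came out.
- **Clip:** I took it by its two tails at 25 N and squeezed it to full opening. The finger gap was 27.7 mm, against 28 mm expected.
- **Card:** I carried the clip over and lowered it so the jaws sit either side of the edge.

**Last checks:**
- **Height and overlap:** The clip's middle is at about 65 mm. By calculation the jaw tips reach about 14 mm past the edge.
- **Clearance:** The edge is within about 1 mm of the clip's middle line. That leaves roughly 9–10 mm free on each side, and the white gaps show on both sides in the wrist view.
- **Contact:** The wrist force was about 0.5 N, so I saw no sign of touching the card.
- **Surroundings:** The card stand, puck and tape look unmoved in the top view. The weight was not in the last crop; it was never approached.

**Disagreements:**
- **Card edge:** The first top-camera reading put the edge about 5 mm to the side of the wrist-camera reading, with a yaw of −15° against −12.5°. I used the wrist reading, and the close-up and side views then agreed with it.
- **Overlap:** It was about 3 mm less than I first worked out, so I moved in another 4 mm.

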